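# Chuck a fluted plaster model on the tilted fettling stand

### The job

Take the fluted plaster model with the steel spigot and stand it, spigot down, flat on the face of the tilted chuck, between its three open jaws. Let go of it, then swing the chuck's ring clockwise by its upright handle until all three jaws grip the spigot firmly, with the model centred and square to the face. Leave the other things on the table where they are.

Things in the scene. Friction and masses are not known exactly. Their poses are not given: they have to be found in the camera images.
- model: The model: a fluted white plaster head, 60 mm across its ribs and 45 mm tall, on a plain round steel spigot 48 mm in diameter and 40 mm tall; 85 mm tall overall, about 0.45 kg, round about its own z axis. It stands upright on its spigot. Origin: centre of the spigot's underside; z runs up through the head (head from z = 40 to 85 mm).
- head (a point): Middle of the model's head, 62 mm above the spigot's underside, on the model's axis: a good height to grip it.
- chuck: Steel chuck, 62 mm radius, on a fixed grey stand (foot 200 x 150 mm); its axis leans 25 degrees from vertical. Origin: centre of the flat face the spigot stands on, 130 mm above the table. z: chuck axis, out of the face; x: up the slope of the face; y: level along the face. A dark knurled ring (70 mm radius) turns around it, 14 to 40 mm below the face.
- sleeve (a joint): Turn of the ring, rad: 0 = jaws fully open, grows clockwise seen looking at the face, end stop 1.5. Each rad moves every jaw 9 mm inwards: the jaw faces are 33 mm from the axis at 0 and meet the centred spigot at 1.0. They are sprung (12 N/mm): the grip is firm from 1.15; from beyond about 1.17 the ring springs back to there. Takes 5 N at the handle, 12 N at 1.2.
- handle (a point): Grip point on the ring's handle, a black round post 16 mm in diameter, parallel to the chuck axis and 95 mm from it. The point is on the post's axis, 42 mm above the chuck face; the black grip runs from 5 to 60 mm (its top) above the face. At joint value q the post stands at angle -(0.96 + q) rad about the chuck's z axis, from its x axis.
- jaw0: Steel jaw at 60 degrees about the chuck's z axis from its x axis: 14 mm wide, stands 28 mm above the face, its outer step 14 mm. The tall inner face is sprung and gives up to 5 mm. Origin: as built, the centre of the chuck's face; it slides inwards with the jaw. All three move together, driven by the ring.
- jaw1: Steel jaw at 180 degrees about the chuck's z axis from its x axis: 14 mm wide, stands 28 mm above the face, its outer step 14 mm. The tall inner face is sprung and gives up to 5 mm. Origin: as built, the centre of the chuck's face; it slides inwards with the jaw. All three move together, driven by the ring.
- jaw2: Steel jaw at 300 degrees about the chuck's z axis from its x axis: 14 mm wide, stands 28 mm above the face, its outer step 14 mm. The tall inner face is sprung and gives up to 5 mm. Origin: as built, the centre of the chuck's face; it slides inwards with the jaw. All three move together, driven by the ring.
- column: Straight fluted plaster column, 56 mm across, 120 mm tall, standing. Bystander. Origin under its centre.
- dish: Low fluted plaster lid with a smaller step on top, 80 mm across, 47 mm tall. Bystander. Origin under its centre.
- bowl: Steel bowl, 140 mm across, 55 mm tall. Bystander. Origin under its centre.
- scraper: Spatula with a wooden handle, lying flat. Bystander.
- brush: Brush with a wooden handle, lying flat. Bystander.
- jar: Clear jar with a white cap, 64 mm across, 90 mm tall. Bystander. Origin under its centre.

How it is judged:
By the outcome, as a careful person would: the job done as asked, in the order asked, and still so for the second after the job is handed in, with the robot touching nothing.
It also fails if it takes over 56 s, if anything falls off the work surface, if the arm or the gripper's body presses on something with over 40 N, if the wrist force passes 120 N, or if a joint passes its speed limit or range.

### The arm

A 6-joint arm with a two-finger parallel gripper is mounted at the origin on the work surface. World frame = base frame: x ahead of the robot, y to its left, z up, the work surface at z = 0. Lengths are in m, angles in degrees, forces in N, time in s.
With the tool pointing down it reaches from about 0.3 to 0.825 m from the base axis. Payload 5.4 kg.
Tool frame: the origin (TCP) lies at the very end of the fingers, on their centre line; the grasp point (between the pads) lies 19 mm behind it; z points along the fingers, y is the line along which they close (so a half turn about z gives the same grasp; the last joint's range is limited). The gripper opens to 92 mm and grips with 3 to 60 N. Pads are 20 mm wide; open, the fingers measure 128 mm over their backs; the gripper's body (75 mm by 189 mm) begins 69 mm behind the grasp point.
Start: joints at [64.796, 9.076, 91.501, -0, 79.423, -12.038], TCP at [0.131, 0.56, 0.215] pointing down, gripper open.
Joint ranges: [-166.64, 166.64], [-54.1, 131.32], [10.49, 154.53], [-73.88, 253.88], [9.74, 151.15], [-171.62, 171.62]. Speed limits (degrees/s): [147.25, 147.25, 180, 180, 180, 180].

### API

Orientations are given as a 3x3 rotation matrix whose columns are the frame's x, y, z axes.
In Python, from workcell import robot gives the robot as it stands.
- The arm moves only by the tool step_arm, never from a script. Its argument "series" is a list of rows, each an object with "slide": the shift along the tool's x, y, z normalised to -1 to 1, where 1 is 4 cm, a list of three; "angular": the turn, a rotation vector about the tool's x, y, z normalised to -1 to 1, where 1 is 0.08 rad, a list of three; "claw": the opening, from -1 (shut) to 1 (fully open). A call has 1 to 20 rows; each row shifts and turns the commanded pose from where the row before left it, along the tool's axes as they then stand; what a row does not reach is not made up. A row lasts 1/8 s, in which the tool goes at most 62.5 mm and 10.7 degrees, less where a joint would pass 70% of its speed; a pose out of reach is approached as far as the arm can. A call with a number of a shift or a turn outside -1 to 1 is refused whole. A call with a gripper value outside its range is refused whole. The fingers move at their own pace and stop on an object; "grip_force" is the grip in N (left out, the last holds). Time passes only in rows, so rows that do not move let the fingers close. It gives the time, the measured TCP pose, the force, the opening and the grip force at its end, in the units of the state.
- robot.state(): the state, without advancing time (a new reading comes with each control period).
- robot.grab_frame(name): name is "side" or "top"; returns a dict with "image" (420x560x3 uint8, blue, green, red), "vfov" (degrees; the focal length in pixels is half the picture's height over the tangent of half this angle, whatever the lens; pixels are square), "cx", "cy" (the principal point, pixels), "k1" (the pictures are not rectified: a ray, as slopes to the right and down, at radius r is drawn at 1 + k1 r^2 times it, then the intrinsics apply), "xyz" and "orientation" of the camera in the world. Camera axes: x right, y down, z forward; pixel columns grow to the right and rows downward; lengths in m; the calibration is good to about 2 mm. A picture is of the moment at which its call begins. There is no depth.
- robot.sign_off(): hands the job in; it is judged then, once.
Trained networks look in a picture, given as the dict that the camera call returned (one of the last four; its "shot" number tells which), for a name from the list of things; names that differ only in an ending like _2 or _b are one class to them, and where a whole thing is asked for, a point or a joint stands for the part that bears it (a point fixed in the world has none). Each returns a list of dicts, best first, with "conf" (0 to 1); they miss things now and then, are a little off and sometimes report something else, mostly with a low value. They report only what shows in the picture. A call takes as long as a camera call.
- robot.outline_of(picture, name): "mask" (420x560 bool, what is visible of it) and "xy" ([column, row] in pixels, amid what is visible of it).
The state is a dict: "clock": time; "joint_positions": joint angles; "joint_vel": joint speeds; "tau": joint torques, N m; "eef_pos": TCP position; "tool_rot": TCP orientation; "ft_force": force on the tool from outside, world axes, zero at the start; "wrist_torque": the same for the moment, N m; "grip_width": opening from 0.0 (shut) to 1.0 (fully open); "grip_force": force on a finger pad.
Only numpy, scipy, OpenCV 4.12 (cv2) and the standard library are available. Lean on these libraries where they do the work, as an engineer would, in place of code of your own. Each camera call takes 0.05 s, during which the arm holds its last target. There are 200 camera calls.

## Working session

There is one attempt and no reset: what is moved stays moved. The work goes in short steps, Python scripts to look and compute and a tool call to move; the robot and the scene stay as the last step left them, time stands still between calls to the robot, and variables do not carry over. Pictures are saved under pics/ and viewed, at most 10 in all, crops included, and the job is handed in when it is done.

Besides the shell and the picture viewer there is one more tool, called as name(argument=value, ...), one argument or row to a line, values as JSON. step_arm: Moves the arm, as the interface text tells. Its arguments: {"type":"object","properties":{"series":{"type":"array"},"grip_force":{"type":"number"}},"required":["series"]}

```bash
mkdir -p pics; ls
cat > h.py <<'E'
import numpy as np, cv2
from workcell import robot
def cam(p):
    h=p["image"].shape[0]; f=h/2/np.tan(np.radians(p["vfov"])/2)
    return f,np.array(p["xyz"]),np.array(p["orientation"])
def ray(p,uv):
    f,c,R=cam(p); d=(np.array(uv,float)-[p["cx"],p["cy"]])/f
    s=d.copy()
    for _ in range(30): s=d/(1+p["k1"]*(s@s))
    v=R@np.array([*s,1]); return c,v/np.linalg.norm(v)
def proj(p,X):
    f,c,R=cam(p); q=(np.atleast_2d(X)-c)@R; s=q[:,:2]/q[:,2:]
    s=s*(1+p["k1"]*(s**2).sum(1,keepdims=True)); return s*f+[p["cx"],p["cy"]]
E
python3 - <<'E'
from h import *
import pickle
P={}
M={}
for n in("top","side"):
    p=robot.grab_frame(n);P[n]=p;cv2.imwrite(f"pics/{n}0.png",p["image"])
    print(n,p["vfov"],p["k1"],np.round(p["xyz"],3),np.round(p["orientation"],2).tolist())
    for o in("model","chuck","handle","jaw0","jaw1","jaw2","column","dish","bowl","jar"):
        r=robot.outline_of(p,o); M[n,o]=r
        for d in r[:3]: 
            ys,xs=np.where(d["mask"]);print(o,round(d["conf"],2),np.round(d["xy"]),xs.min(),xs.max(),ys.min(),ys.max(),len(xs))
pickle.dump((P,M),open("s0.pkl","wb"))
print(robot.state())
E
```

```text
pics
top 56.49272963425301 0.010353340869081955 [0.324 0.04  1.14 ] [[0.01, -0.98, 0.19], [-1.0, -0.01, 0.0], [-0.0, -0.19, -0.98]]
model 0.76 [338. 184.] 328 350 172 195 417
model 0.71 [149. 240.] 142 164 216 313 1002
model 0.25 [405. 156.] 379 426 132 177 1785
chuck 0.84 [242. 178.] 216 275 151 203 2249
handle 0.94 [256. 160.] 216 275 152 190 416
jaw0 0.65 [224. 173.] 220 230 171 178 67
jaw0 0.63 [255. 169.] 250 261 163 175 89
jaw0 0.47 [246. 197.] 243 248 192 202 53
jaw1 0.65 [224. 173.] 220 230 171 178 67
jaw1 0.63 [255. 169.] 250 261 163 175 89
jaw1 0.47 [246. 197.] 243 248 192 202 53
jaw2 0.65 [224. 173.] 220 230 171 178 67
jaw2 0.63 [255. 169.] 250 261 163 175 89
jaw2 0.47 [246. 197.] 243 248 192 202 53
column 0.8 [320. 240.] 311 334 228 251 441
dish 0.88 [396. 236.] 381 410 222 249 655
bowl 0.6 [405. 156.] 379 426 132 177 1713
jar 0.71 [340. 181.] 328 350 172 195 416
jar 0.61 [421. 281.] 415 431 252 324 798
jar 0.56 [145. 182.] 127 157 169 196 628
side 53.57074288447481 0.01997667638475007 [-0.156 -0.57   1.036] [[0.68, -0.51, 0.53], [-0.74, -0.47, 0.49], [-0.0, -0.72, -0.69]
[... 658 characters left out ...]
       7.94234968e+01, -1.20351545e+01]), 'joint_vel': array([ 0.09635011, -0.06745189,  0.04053056, -0.00871865, -0.06744614,
       -0.0157702 ]), 'tau': array([-1.29491607e-03, -3.85580814e+01, -3.22363007e+01,  7.00551504e-02,
        3.07674520e-02,  3.73577393e-05]), 'eef_pos': array([0.13098295, 0.55987247, 0.214612  ]), 'tool_rot': array([[-9.73701905e-01,  2.27825813e-01, -9.77239910e-06],
       [ 2.27825813e-01,  9.73701904e-01,  1.75333526e-05],
       [ 1.35099539e-05,  1.48458540e-05, -1.00000000e+00]]), 'ft_force': array([-0.34796645,  0.11525453,  0.24251568]), 'wrist_torque': array([-0.00612927, -0.02602261, -0.01417795]), 'grip_force': 0.0, 'grip_width': 1.0011967628391587}
```

Run:
```python
from h import *
import pickle
P,M=pickle.load(open("s0.pkl","rb"))
a=P["top"]["image"][110:350,120:440];b=P["side"]["image"][150:340,190:440]
cv2.imwrite("pics/a.png",cv2.resize(a,None,fx=2.5,fy=2.5,interpolation=3))
cv2.imwrite("pics/b.png",cv2.resize(b,None,fx=3,fy=3,interpolation=3))
```

```text
(no output)
```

View pics/a.png

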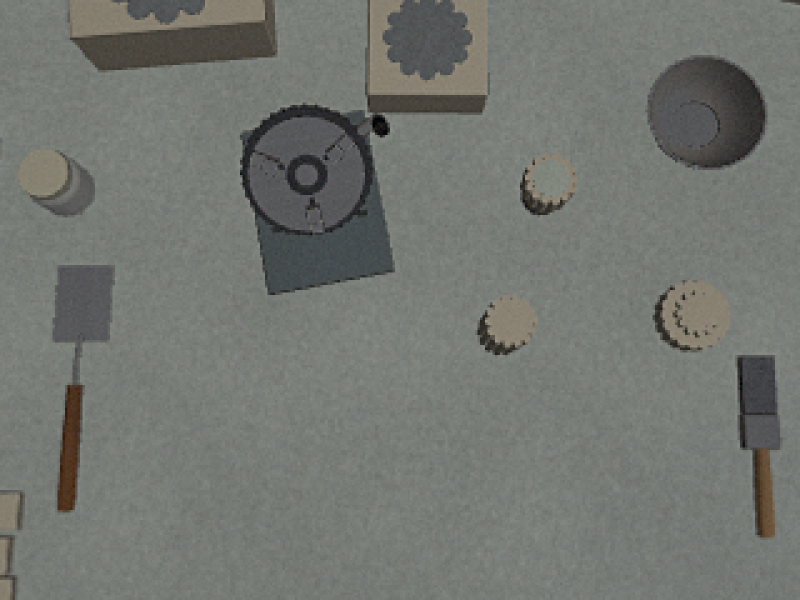

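View pics/b.png

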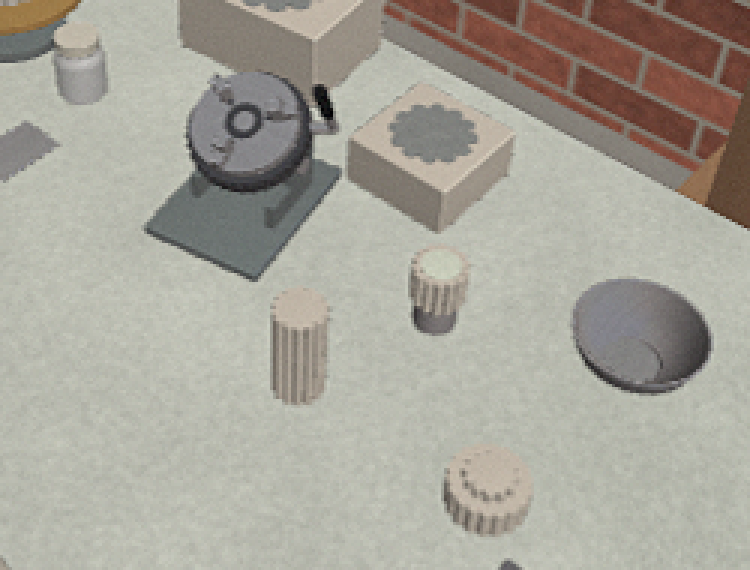

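Top crop: the model is at crop (549,183), the chuck face centre at (307,175) and the handle top at (380,125). The side view agrees: model at (440,290), handle at (322,100). Jaw1 points toward the robot, so the face leans toward the robot. Next I'll zoom in on the chuck.

Run:
```python
from h import *
import pickle
P,M=pickle.load(open("s0.pkl","rb"))
a=P["top"]["image"][145:205,210:290];b=P["side"]["image"][168:213,245:305]
g=np.vstack([cv2.resize(a,(640,480),interpolation=3)]);cv2.imwrite("pics/c.png",g)
cv2.imwrite("pics/d.png",cv2.resize(b,(720,540),interpolation=3))
# model via silhouette fit in both views
from scipy.optimize import least_squares
t=np.linspace(0,2*np.pi,40)
def sil(p,xy):
    pts=[]
    for r,z in((.024,0),(.024,.04),(.030,.04),(.030,.085)):
        pts.append(np.c_[xy[0]+r*np.cos(t),xy[1]+r*np.sin(t),0*t+z])
    m=np.zeros((420*8,560*8),np.uint8)
    q=proj(p,np.vstack(pts)); 
    h1=cv2.convexHull((q[:80]*8+4).astype(np.int32));h2=cv2.convexHull((q[80:]*8+4).astype(np.int32))
    cv2.fillConvexPoly(m,h1,1);cv2.fillConvexPoly(m,h2,1)
    ys,xs=np.where(m);return xs.mean()/8-.5,ys.mean()/8-.5,m.sum()/64,xs.min()/8,xs.max()/8,ys.min()/8,ys.max()/8
obs={}
for n in P:
    ys,xs=np.where(M[n,"model"][0]["mask"]);obs[n]=(xs.mean(),ys.mean());print(n,obs[n],len(xs))
def res(xy,ns): return np.concatenate([np.subtract(sil(P[n],xy)[:2],obs[n]) for n in ns])
for ns in(("top",),("side",),("top","side")):
    s=least_squares(res,[.4,-.05],args=(ns,),diff_step=.01);print(ns,s.x,s.fun,[np.round(sil(P[n],s.x)) for n in ns])
```

```text
top (np.float64(338.7386091127098), np.float64(183.37170263788968)) 417
side (np.float64(335.23390557939916), np.float64(245.4978540772532)) 466
('top',) [ 0.5980269  -0.12054116] [-0.00262201  0.00021427] [array([339., 183., 457., 328., 351., 171., 197.])]
('side',) [ 0.59669799 -0.11864956] [ 0.0087505  -0.00304772] [array([335., 245., 510., 326., 347., 231., 262.])]
('top', 'side') [ 0.59749595 -0.11977322] [-0.26713102  0.17261866  0.44549037  0.07203378] [array([338., 184., 456., 328., 351., 172., 197.]), array([336., 246., 510., 326., 347., 231., 262.])]
```

View pics/c.png

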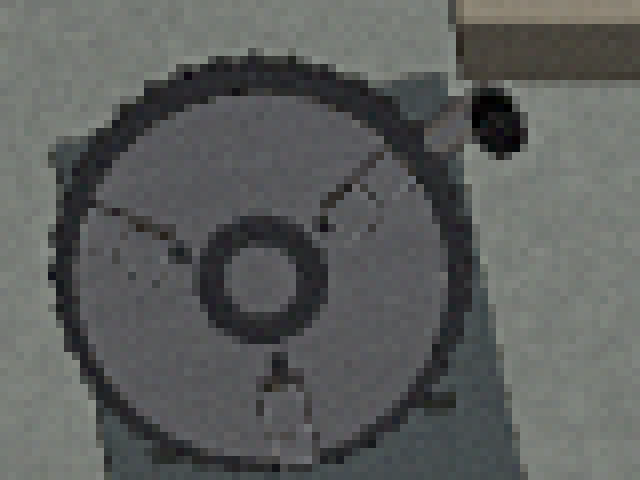

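View pics/d.png

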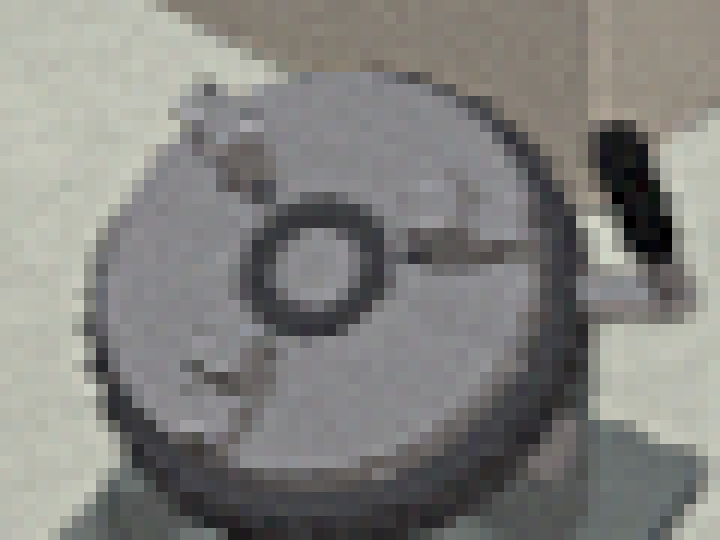

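Zoomed chuck: the hub ring centre is at about (242.4,179.5) in the top view and (270.8,189.6) in the side view. The middle of the black post is at (271.9,159.9) and (297.3,183.4). Fitting the chuck pose to these.

```bash
cat >> h.py <<'E'
def chuck(v):
    x,y,yaw=v[:3]; cy,sy=np.cos(yaw),np.sin(yaw); a=np.radians(25)
    ux=np.array([cy*np.cos(a),sy*np.cos(a),np.sin(a)]) # up slope
    uy=np.array([-sy,cy,0]); return np.array([x,y,.13]),np.c_[ux,uy,np.cross(ux,uy)]
def hpt(v,q=0,h=.042,r=.095):
    o,R=chuck(v); t=-(.96+q); return o+R@np.array([r*np.cos(t),r*np.sin(t),h])
E
python3 - <<'E'
from h import *
import pickle
from scipy.optimize import least_squares
P,M=pickle.load(open("s0.pkl","rb"))
O={"top":((242.4,179.5),(271.9,159.9)),"side":((270.75,189.6),(297.3,183.4))}
def res(v):
    r=[]
    for n in P:
        o,R=chuck(v); r.append(proj(P[n],o)[0]-O[n][0]); r.append(proj(P[n],[hpt(v,h=.06),hpt(v,h=.005)]).mean(0)-O[n][1])
    return np.concatenate(r)
s=least_squares(res,[.6,.1,0]);print(s.x,np.degrees(s.x[2]),np.round(s.fun,2))
v=s.x;o,R=chuck(v);np.save("v.npy",v)
print(R.round(3),hpt(v),hpt(v,1.2))
t=np.linspace(0,2*np.pi,60)
ims=[]
for n,(r0,r1,c0,c1) in {"top":(135,225,205,295),"side":(160,235,240,315)}.items():
    k=390/(r1-r0)
    im=cv2.resize(P[n]["image"][r0:r1,c0:c1],(390,390),interpolation=0)
    def L(X,col):
        q=(proj(P[n],X)-[c0,r0]+.5)*k; cv2.polylines(im,[q.astype(np.int32)],False,col,1)
    W=lambda c:o+np.asarray(c)@R.T
    for r,z in((.062,0),(.070,-.014),(.070,-.04)): L(W(np.c_[r*np.cos(t),r*np.sin(t),0*t+z]),(0,255,0))
    for a in(60,180,300):
        a=np.radians(a);d=np.array([np.cos(a),np.sin(a),0]);e=np.array([-d[1],d[0],0])
        L(W([.033*d+.007*e+[0,0,.028],.033*d-.007*e+[0,0,.028],.033*d-.007*e,.033*d+.007*e,.033*d+.007*e+[0,0,.028],.06*d+.007*e+[0,0,.014]]),(0,0,255))
    L([hpt(v,h=.06),hpt(v,h=.005)],(255,255,0))
    ims.append(im)
cv2.imwrite("pics/e.png",np.hstack(ims))
E
```

```text
[0.58895317 0.14564245 0.01352106] 0.7746996403994301 [ 0.26 -0.03 -0.54  0.69  0.96  0.31 -0.13 -0.81]
[[ 0.906 -0.014 -0.423]
 [ 0.012  1.    -0.006]
 [ 0.423  0.     0.906]] [0.62163217 0.06825402 0.19109103] [0.52443181 0.06578135 0.14575431]
```

View pics/e.png

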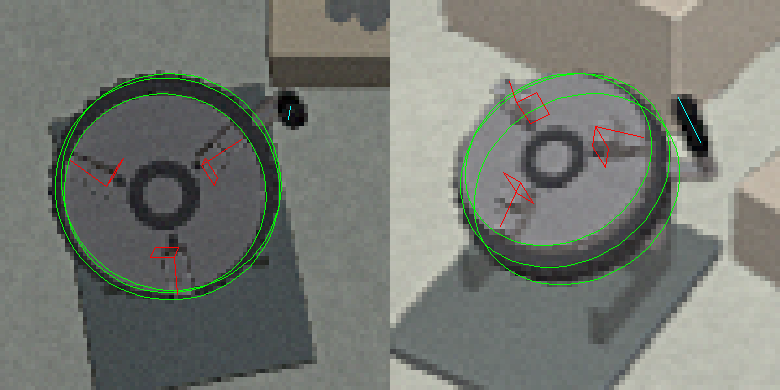

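The overlay shows the yaw is wrong. The foot edges and jaw1 indicate about +8°. I'll refit, using the foot for yaw and the ring rim, and leaving the handle angle free.

Run:
```python
from h import *
import pickle
from scipy.optimize import least_squares
P,M=pickle.load(open("s0.pkl","rb"))
def g(n,uv,z=.01):
    c,d=ray(P[n],uv);return (c+d*(z-c[2])/d[2])[:2]
A,B=g("top",(227.6,227.6)),g("top",(277.6,218));C,D,E=[g("side",u) for u in((238.7,226.7),(275.7,242.7),(303.7,209.3))]
print(A,B,C,D,E)
for a,b in((A,B),(C,D)): d=a-b; print(np.linalg.norm(d),np.degrees(np.arctan2(-d[0],d[1])))
d=E-D;print(np.linalg.norm(d),np.degrees(np.arctan2(d[1],d[0])))
# chuck refit: hub centre, handle ends, jaw top-face (tall) , ring silhouette
O={"top":((242.4,179.5),(271.9,159.9)),"side":((270.75,189.6),(297.3,183.4))}
# silhouette extents of knurled ring+face, measured on crops c (8x) and d (12x)
t=np.linspace(0,2*np.pi,180)
def rim(v):
    o,R=chuck(v);return np.vstack([o+np.c_[r*np.cos(t),r*np.sin(t),0*t+z]@R.T for r,z in((.062,0),(.070,-.014),(.070,-.04))])
def res(v,full=True):
    r=[]
    for n in P:
        o,R=chuck(v); r.append(proj(P[n],o)[0]-O[n][0]); r.append(proj(P[n],[hpt(v,v[3],h=.06),hpt(v,v[3],h=.005)]).mean(0)-O[n][1])
    q=proj(P["top"],rim(v)); r.append([q[:,0].min()-(210+52/8-.5),q[:,0].max()-(210+470/8-.5),q[:,1].min()-(145+55/8-.5),q[:,1].max()-(145+470/8-.5)])
    q=proj(P["side"],rim(v)); r.append([q[:,0].min()-(245+85/12-.5),q[:,0].max()-(245+590/12-.5),q[:,1].min()-(168+70/12-.5)])
    return np.concatenate(r)
for y0 in (0,.15,.4):
    s=least_squares(res,[.6,.14,y0,0.]);print(s.x,np.degrees(s.x[2]),s.cost,np.round(s.fun,2))
v=s.x;o,R=chuck(v);np.save("v.npy",v)
t=np.linspace(0,2*np.pi,60)
ims=[]
for n,(r0,r1,c0,c1) in {"top":(135,225,205,295),"side":(160,235,240,315)}.items():
    k=390/(r1-r0)
    im=cv2.resize(P[n]["image"][r0:r1,c0:c1],(390,390),interpolation=0)
    def L(X,col):
        q=(proj(P[n],X)-[c0,r0]+.5)*k; cv2.polylines(im,[q.astype(np.int32)],False,col,1)
    W=lambda c:o+np.asarray(c)@R.T
    for r,z in((.062,0),(.070,-.014),(.070,-.04)): L(W(np.c_[r*np.cos(t),r*np.sin(t),0*t+z]),(0,255,0))
    for a in(60,180,300):
        a=np.radians(a);d=np.array([np.cos(a),np.sin(a),0]);e=np.array([-d[1],d[0],0])
        L(W([.033*d+.007*e+[0,0,.028],.033*d-.007*e+[0,0,.028],.033*d-.007*e,.033*d+.007*e,.033*d+.007*e+[0,0,.028],.06*d+.007*e+[0,0,.014]]),(0,0,255))
    L([hpt(v,v[3],h=.06),hpt(v,v[3],h=.005)],(255,255,0))
    ims.append(im)
cv2.imwrite("pics/f.png",np.hstack(ims))
```

```text
[0.4753902  0.19808881] [0.50503752 0.05277549] [0.47334933 0.19354   ] [0.50513788 0.05117088] [0.68819526 0.08501594]
0.14830685239239705 11.531416221544621
0.14587487366815333 12.586693925545287
0.186159853119281 10.474997991167097
[0.58867922 0.14746739 0.19705786 0.16133678] 11.290583900005048 1.0985186096073796 [-0.42  0.06 -0.4   0.22  0.5   0.11  0.47  0.09 -0.14 -0.26  0.25  0.64
  0.42  0.69 -0.29]
[0.58867922 0.14746739 0.19705921 0.16133784] 11.29066099325034 1.0985186095785875 [-0.42  0.06 -0.4   0.22  0.5   0.11  0.47  0.09 -0.14 -0.26  0.25  0.64
  0.42  0.69 -0.29]
[0.58867922 0.14746739 0.19705923 0.16133786] 11.290662334654057 1.0985186095798514 [-0.42  0.06 -0.4   0.22  0.5   0.11  0.47  0.09 -0.14 -0.26  0.25  0.64
  0.42  0.69 -0.29]
```

View pics/f.png

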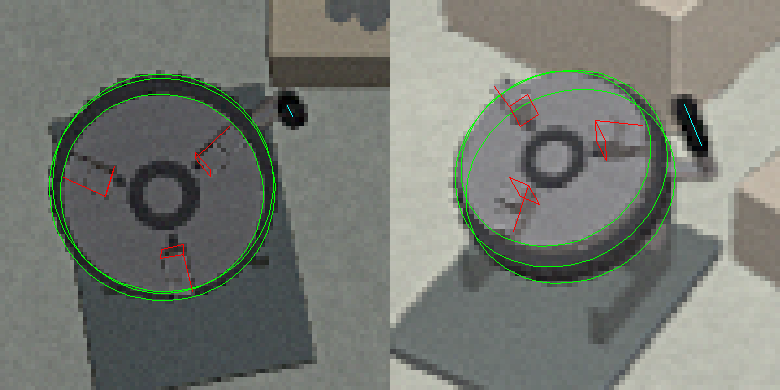

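The refit matches well: chuck at (0.5887, 0.1475), yaw 11.3°, handle at q≈0.16. The model is at (0.5975, -0.120). Rotating the tool first, then moving above the model.

step_arm(
  series=[
    {"slide": [0, 0, 0], "angular": [0, 0, -0.89], "claw": 1},
    {"slide": [0, 0, 0], "angular": [0, 0, -0.89], "claw": 1},
    {"slide": [0, 0, 0], "angular": [0, 0, -0.89], "claw": 1},
    {"slide": [0, 0, 0], "angular": [0, 0, -0.89], "claw": 1},
    {"slide": [0, 0, 0], "angular": [0, 0, -0.89], "claw": 1},
    {"slide": [0, 0, 0], "angular": [0, 0, -0.9], "claw": 1},
    {"slide": [-0.4, -0.95, 0], "angular": [0, 0, 0], "claw": 1},
    {"slide": [-0.4, -0.95, 0], "angular": [0, 0, 0], "claw": 1},
    {"slide": [-0.4, -0.95, 0], "angular": [0, 0, 0], "claw": 1},
    {"slide": [-0.4, -0.95, 0], "angular": [0, 0, 0], "claw": 1},
    {"slide": [-0.4, -0.95, 0], "angular": [0, 0, 0], "claw": 1},
    {"slide": [-0.4, -0.95, 0], "angular": [0, 0, 0], "claw": 1},
    {"slide": [-0.4, -0.95, 0], "angular": [0, 0, 0], "claw": 1},
    {"slide": [-0.4, -0.95, 0], "angular": [0, 0, 0], "claw": 1},
    {"slide": [-0.4, -0.95, 0], "angular": [0, 0, 0], "claw": 1},
    {"slide": [-0.4, -0.95, 0], "angular": [0, 0, 0], "claw": 1},
  ],
  grip_force=30,
)

```text
clock: 3.1
eef_pos: [0.3634, 0.2177, 0.2148]
tool_rot: [[-0.98, -0.197, 0.001], [-0.197, 0.98, 0.0], [-0.001, 0.0, -1.0]]
ft_force: [1.3, 0.7, -0.0]
grip_width: 0.999
grip_force: 0.0
```

step_arm(
  series=[
    {"slide": [-0.4, -0.95, 0], "angular": [0, 0, 0], "claw": 1},
    {"slide": [-0.4, -0.95, 0], "angular": [0, 0, 0], "claw": 1},
    {"slide": [-0.4, -0.95, 0], "angular": [0, 0, 0], "claw": 1},
    {"slide": [-0.4, -0.95, 0], "angular": [0, 0, 0], "claw": 1},
    {"slide": [-0.4, -0.95, 0], "angular": [0, 0, 0], "claw": 1},
    {"slide": [-0.4, -0.95, 0], "angular": [0, 0, 0], "claw": 1},
    {"slide": [-0.4, -0.95, 0], "angular": [0, 0, 0], "claw": 1},
    {"slide": [-0.4, -0.95, 0], "angular": [0, 0, 0], "claw": 1},
    {"slide": [-0.4, -0.95, 0], "angular": [0, 0, 0], "claw": 1},
    {"slide": [-0.5, -0.9, 0], "angular": [0, 0, 0], "claw": 1},
    {"slide": [0, 0, 0], "angular": [0, 0, 0], "claw": 1},
    {"slide": [0, 0, 0], "angular": [0, 0, 0], "claw": 1},
  ],
)

```text
clock: 4.6
eef_pos: [0.5975, -0.1189, 0.2144]
tool_rot: [[-0.98, -0.197, -0.001], [-0.197, 0.98, 0.001], [0.001, 0.001, -1.0]]
ft_force: [0.3, -0.1, 0.5]
grip_width: 1.001
grip_force: 0.0
```

step_arm(
  series=[
    {"slide": [0, 0, 0.8], "angular": [0, 0, 0], "claw": 1},
    {"slide": [0, 0, 0.8], "angular": [0, 0, 0], "claw": 1},
    {"slide": [0, 0, 0.8], "angular": [0, 0, 0], "claw": 1},
    {"slide": [0, 0, 0.8], "angular": [0, 0, 0], "claw": 1},
    {"slide": [0, 0, 0.6], "angular": [0, 0, 0], "claw": 1},
    {"slide": [0, 0, 0.49], "angular": [0, 0, 0], "claw": 1},
    {"slide": [0, 0, 0], "angular": [0, 0, 0], "claw": 0.4},
    {"slide": [0, 0, 0], "angular": [0, 0, 0], "claw": 0.2},
    {"slide": [0, 0, 0], "angular": [0, 0, 0], "claw": -1},
    {"slide": [0, 0, 0], "angular": [0, 0, 0], "claw": -1},
    {"slide": [0, 0, 0], "angular": [0, 0, 0], "claw": -1},
    {"slide": [0, 0, 0], "angular": [0, 0, 0], "claw": -1},
    {"slide": [0, 0, 0], "angular": [0, 0, 0], "claw": -1},
  ],
)

```text
clock: 6.22
eef_pos: [0.5987, -0.1192, 0.0443]
tool_rot: [[-0.98, -0.197, 0.002], [-0.197, 0.98, 0.0], [-0.002, -0.0, -1.0]]
ft_force: [-0.9, 3.4, 6.4]
grip_width: 0.648
grip_force: 30.0
```

step_arm(
  series=[
    {"slide": [0, 0, -0.2], "angular": [0, 0, 0], "claw": -1},
    {"slide": [0, 0, -0.5], "angular": [0, 0, 0], "claw": -1},
    {"slide": [0, 0, -0.8], "angular": [0, 0, 0], "claw": -1},
    {"slide": [0, 0, -0.9], "angular": [0, 0, 0], "claw": -1},
    {"slide": [0, 0, -0.9], "angular": [0, 0, 0], "claw": -1},
    {"slide": [0, 0, -0.9], "angular": [0, 0, 0], "claw": -1},
    {"slide": [0, 0, -0.9], "angular": [0, 0, 0], "claw": -1},
    {"slide": [0, 0, -0.4], "angular": [0, 0, 0], "claw": -1},
    {"slide": [0, 0, 0], "angular": [0, 0, 0], "claw": -1},
    {"slide": [0, 0, 0], "angular": [0, 0, 0], "claw": -1},
  ],
)

```text
clock: 7.48
eef_pos: [0.597, -0.1192, 0.261]
tool_rot: [[-0.98, -0.197, -0.003], [-0.197, 0.98, 0.001], [0.003, 0.002, -1.0]]
ft_force: [0.2, 0.2, -4.1]
grip_width: 0.65
grip_force: 30.0
```

```bash
cat >> h.py <<'E'
from scipy.spatial.transform import Rotation as Ro
def goto(p,Rt,s=None):
    s=s or robot.state(); R=np.array(s["tool_rot"])
    return Ro.from_matrix(R.T@Rt).as_rotvec()/.08, Rt.T@(np.array(p)-s["eef_pos"])/.04  # turn in place, then slide in the turned frame
E
python3 - <<'E'
from h import *
ims=[];s=robot.state()
print(s["eef_pos"],s["joint_positions"].round(1))
for n,(r0,c0) in {"top":(150,295),"side":(180,290)}.items():
    p=robot.grab_frame(n)
    im=cv2.resize(p["image"][r0:r0+80,c0:c0+80],(390,390),interpolation=0);k=390/80
    t=np.linspace(0,6.283,50)
    for r,z in((.024,.0443),(.024,.0043),(.03,.0043),(.03,-.0407)):
        X=s["eef_pos"]+np.c_[r*np.cos(t),r*np.sin(t),0*t+z]@s["tool_rot"].T
        cv2.polylines(im,[((proj(p,X)-[c0,r0]+.5)*k).astype(np.int32)],False,(0,255,0),1)
    ims.append(im)
cv2.imwrite("pics/g.png",np.hstack(ims))
v=np.load("v.npy");o,R=chuck(v);Rt=R*[-1,1,-1]
print(Ro.from_matrix(Rt).as_matrix().round(3))
tgt=o+R[:,2]*(.0443+.07)
a,b=goto(tgt,Rt);print("hover",tgt,a,b)
E
```

```text
[ 0.59698374 -0.11917324  0.26096571] [ -22.6   12.7   82.1   -0.    85.4 -124. ]
[[-0.889 -0.196  0.414]
 [-0.177  0.981  0.083]
 [-0.423  0.    -0.906]]
hover [0.54130883 0.13800988 0.23359098] [ 0.02736698 -5.49245416  0.00767269] [0.38401966 6.57794714 0.57269805]
```

View pics/g.png

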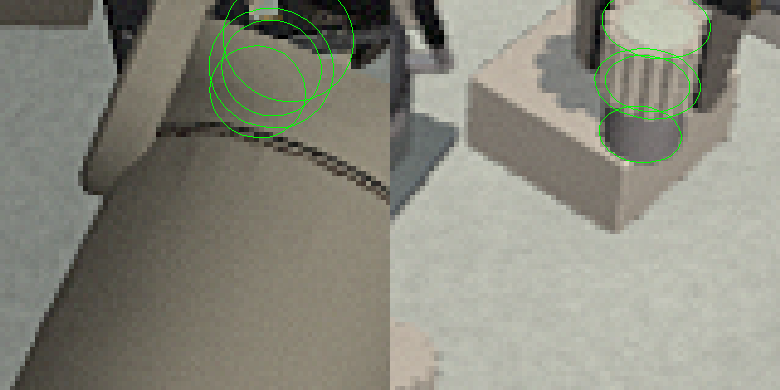

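The side view shows the model upright in the fingers and within about 1 px of the prediction (spigot at about (645,130) in the crop). The top view is blocked by the arm. Next: turn to the chuck tilt, back off, and go to the hover point.

step_arm(
  series=[
    {"slide": [0, 0, -0.25], "angular": [0, -0.9, 0], "claw": -1},
    {"slide": [0, 0, -0.25], "angular": [0, -0.9, 0], "claw": -1},
    {"slide": [0, 0, -0.25], "angular": [0, -0.9, 0], "claw": -1},
    {"slide": [0, 0, -0.25], "angular": [0, -0.9, 0], "claw": -1},
    {"slide": [0, 0, 0], "angular": [0, -0.9, 0], "claw": -1},
    {"slide": [0, 0, 0], "angular": [0, -0.99, 0], "claw": -1},
    {"slide": [0, 0.5, 0], "angular": [0, 0, 0], "claw": -1},
    {"slide": [0, 0.8, 0], "angular": [0, 0, 0], "claw": -1},
    {"slide": [0, 0.8, 0], "angular": [0, 0, 0], "claw": -1},
    {"slide": [0, 0.8, 0], "angular": [0, 0, 0], "claw": -1},
    {"slide": [0, 0.8, 0], "angular": [0, 0, 0], "claw": -1},
    {"slide": [0, 0.8, 0], "angular": [0, 0, 0], "claw": -1},
    {"slide": [0, 0.8, 0], "angular": [0, 0, 0], "claw": -1},
    {"slide": [0, 0.8, 0], "angular": [0, 0, 0], "claw": -1},
    {"slide": [0, 0.4, 0], "angular": [0, 0, 0], "claw": -1},
    {"slide": [0, 0, 0], "angular": [0, 0, 0], "claw": -1},
    {"slide": [0, 0, 0], "angular": [0, 0, 0], "claw": -1},
  ],
)

```text
clock: 9.7
eef_pos: [0.5423, 0.1346, 0.3023]
tool_rot: [[-0.888, -0.197, 0.416], [-0.179, 0.98, 0.083], [-0.424, -0.0, -0.906]]
ft_force: [-0.3, -0.4, -4.1]
grip_width: 0.649
grip_force: 30.0
```

Run:
```python
from h import *
v=np.load("v.npy");o,R=chuck(v);Rt=R*[-1,1,-1];s=robot.state()
print(s["joint_positions"].round(1),s["grip_width"])
for h in(.07,.01,0): print(h,*[x.round(3) for x in goto(o+R[:,2]*(.0443+h),Rt,s)])
```

```text
[  -1.7  -16.8  109.6    6.2   62.8 -104.7] 0.648955066666456
0.07 [0.005 0.022 0.018] [0.732 0.089 1.555]
0.01 [0.005 0.022 0.018] [0.732 0.089 3.055]
0 [0.005 0.022 0.018] [0.732 0.089 3.305]
```

step_arm(
  series=[
    {"slide": [0.4, 0.09, 0.4], "angular": [0, 0, 0], "claw": -1},
    {"slide": [0.33, 0, 0.6], "angular": [0, 0, 0], "claw": -1},
    {"slide": [0, 0, 0.7], "angular": [0, 0, 0], "claw": -1},
    {"slide": [0, 0, 0.5], "angular": [0, 0, 0], "claw": -1},
    {"slide": [0, 0, 0.3], "angular": [0, 0, 0], "claw": -1},
    {"slide": [0, 0, 0], "angular": [0, 0, 0], "claw": -1},
    {"slide": [0, 0, 0], "angular": [0, 0, 0], "claw": -1},
  ],
)

```text
clock: 10.58
eef_pos: [0.558, 0.141, 0.2007]
tool_rot: [[-0.887, -0.197, 0.418], [-0.178, 0.98, 0.084], [-0.426, -0.0, -0.905]]
ft_force: [0.6, -0.4, -3.4]
grip_width: 0.648
grip_force: 30.0
```

Run:
```python
from h import *
v=np.load("v.npy");o,R=chuck(v);Rt=R*[-1,1,-1];s=robot.state()
print(goto(o+R[:,2]*.0443,Rt,s),s["ft_force"])
ims=[];t=np.linspace(0,6.283,50)
for n,(r0,c0) in {"top":(140,205),"side":(150,235)}.items():
    p=robot.grab_frame(n);im=cv2.resize(p["image"][r0:r0+75,c0:c0+75],(390,390),interpolation=0);k=390/75
    def L(X,c): cv2.polylines(im,[((proj(p,X)-[c0,r0]+.5)*k).astype(np.int32)],False,c,1)
    for r,z in((.024,.0443),(.024,.0043),(.03,.0043),(.03,-.0407)):
        L(s["eef_pos"]+np.c_[r*np.cos(t),r*np.sin(t),0*t+z]@s["tool_rot"].T,(0,255,0))
    L(o+np.c_[.062*np.cos(t),.062*np.sin(t),0*t]@R.T,(0,0,255))
    ims.append(im)
cv2.imwrite("pics/h.png",np.hstack(ims))
```

```text
(array([0.00065458, 0.05245709, 0.01095548]), array([0.03781418, 0.00749561, 0.82624078])) [ 0.57460323 -0.44033556 -3.36396528]
```

View pics/h.png

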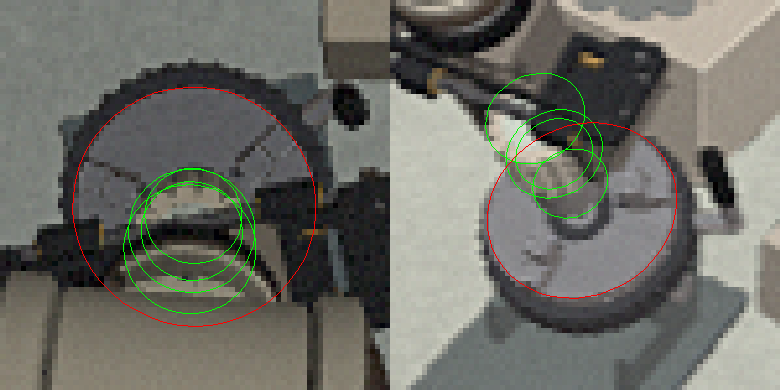

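The model is above the face, and its outline agrees with the prediction in both views. Lowering it now, slowly near the end.

step_arm(
  series=[
    {"slide": [0.04, 0.01, 0.25], "angular": [0, 0.03, 0], "claw": -1},
    {"slide": [0, 0, 0.25], "angular": [0, 0, 0], "claw": -1},
    {"slide": [0, 0, 0.2], "angular": [0, 0, 0], "claw": -1},
    {"slide": [0, 0, 0.05], "angular": [0, 0, 0], "claw": -1},
    {"slide": [0, 0, 0], "angular": [0, 0, 0], "claw": -1},
    {"slide": [0, 0, 0], "angular": [0, 0, 0], "claw": -1},
    {"slide": [0, 0, 0], "angular": [0, 0, 0], "claw": -1},
  ],
)

```text
clock: 11.55
eef_pos: [0.5687, 0.1439, 0.1723]
tool_rot: [[-0.888, -0.197, 0.415], [-0.178, 0.98, 0.083], [-0.424, -0.0, -0.906]]
ft_force: [-0.0, -0.7, -3.0]
grip_width: 0.648
grip_force: 30.0
```

step_arm(
  series=[
    {"slide": [0, 0, 0.02], "angular": [0, 0, 0], "claw": -1},
    {"slide": [0, 0, 0.02], "angular": [0, 0, 0], "claw": -1},
    {"slide": [0, 0, 0.02], "angular": [0, 0, 0], "claw": -1},
    {"slide": [0, 0, 0], "angular": [0, 0, 0], "claw": -1},
  ],
)

```text
clock: 12.05
eef_pos: [0.5695, 0.1441, 0.1698]
tool_rot: [[-0.888, -0.197, 0.415], [-0.178, 0.98, 0.083], [-0.423, -0.0, -0.906]]
ft_force: [-1.0, -0.5, -2.9]
grip_width: 0.645
grip_force: 30.0
```

step_arm(
  series=[
    {"slide": [0, 0, 0.02], "angular": [0, 0, 0], "claw": -1},
    {"slide": [0, 0, 0.02], "angular": [0, 0, 0], "claw": -1},
    {"slide": [0, 0, 0], "angular": [0, 0, 0], "claw": -1},
    {"slide": [0, 0, 0], "angular": [0, 0, 0], "claw": -1},
  ],
)

```text
clock: 12.55
eef_pos: [0.5698, 0.1442, 0.1698]
tool_rot: [[-0.889, -0.198, 0.414], [-0.18, 0.98, 0.083], [-0.422, -0.001, -0.906]]
ft_force: [-16.4, -3.9, 12.3]
grip_width: 0.649
grip_force: 30.0
```

step_arm(
  series=[
    {"slide": [0, 0, 0.02], "angular": [0, 0, 0], "claw": -1},
    {"slide": [0, 0, 0.02], "angular": [0, 0, 0], "claw": -1},
    {"slide": [0, 0, 0], "angular": [0, 0, 0], "claw": -1},
    {"slide": [0, 0, 0], "angular": [0, 0, 0], "claw": -1},
  ],
)

```text
clock: 13.05
eef_pos: [0.5701, 0.1443, 0.17]
tool_rot: [[-0.889, -0.199, 0.414], [-0.181, 0.98, 0.083], [-0.422, -0.001, -0.907]]
ft_force: [-28.3, -5.7, 25.1]
grip_width: 0.647
grip_force: 30.0
```

Firm contact at the expected height. I'll relax the push, open the fingers and back away.

step_arm(
  series=[
    {"slide": [0, 0, -0.06], "angular": [0, 0, 0], "claw": -1},
    {"slide": [0, 0, 0], "angular": [0, 0, 0], "claw": -1},
    {"slide": [0, 0, 0], "angular": [0, 0, 0], "claw": 0.4},
    {"slide": [0, 0, 0], "angular": [0, 0, 0], "claw": 0.6},
    {"slide": [0, 0, 0], "angular": [0, 0, 0], "claw": 0.9},
    {"slide": [0, 0, 0], "angular": [0, 0, 0], "claw": 0.9},
    {"slide": [0, 0, 0], "angular": [0, 0, 0], "claw": 0.9},
    {"slide": [0, 0, -0.3], "angular": [0, 0, 0], "claw": 0.9},
    {"slide": [0, 0, -0.6], "angular": [0, 0, 0], "claw": 0.9},
    {"slide": [0, 0, -0.8], "angular": [0, 0, 0], "claw": 0.9},
    {"slide": [0, 0, -0.8], "angular": [0, 0, 0], "claw": 0.9},
    {"slide": [0, 0, -0.8], "angular": [0, 0, 0], "claw": 0.9},
    {"slide": [0, 0, -0.2], "angular": [0, 0, 0], "claw": 0.9},
    {"slide": [0, 0, 0], "angular": [0, 0, 0], "claw": 0.9},
    {"slide": [0, 0, 0], "angular": [0, 0, 0], "claw": 0.9},
  ],
)

```text
clock: 14.92
eef_pos: [0.5113, 0.1325, 0.2941]
tool_rot: [[-0.889, -0.197, 0.412], [-0.178, 0.98, 0.083], [-0.421, 0.001, -0.907]]
ft_force: [-1.0, 0.2, 0.1]
grip_width: 0.948
grip_force: 0.0
```

Run:
```python
from h import *
v=np.load("v.npy");o,R=chuck(v);s=robot.state()
print(s["joint_positions"].round(1),s["ft_force"])
ims=[];t=np.linspace(0,6.283,50)
for n,(r0,c0) in {"top":(140,205),"side":(150,235)}.items():
    p=robot.grab_frame(n);im=cv2.resize(p["image"][r0:r0+75,c0:c0+75],(390,390),interpolation=0);k=390/75
    def L(X,c): cv2.polylines(im,[((proj(p,X)-[c0,r0]+.5)*k).astype(np.int32)],False,c,1)
    for r,z in((.024,0),(.024,.04),(.03,.04),(.03,.085)):
        L(o+np.c_[r*np.cos(t),r*np.sin(t),0*t+z]@R.T,(0,255,0))
    L([hpt(v,v[3],.06),hpt(v,v[3],.005)],(255,255,0))
    ims.append(im)
cv2.imwrite("pics/i.png",np.hstack(ims))
q=v[3]
def T(q,h=.042):
    th=-(.96+q); er=R@[np.cos(th),np.sin(th),0]; y=R@[-np.sin(th),np.cos(th),0]*1; z=-R[:,2]
    return hpt(v,q,h-.019),np.c_[np.cross(y,z),y,z]
p,Rt=T(q); print("post",p,Rt.round(3))
for h in(.14,.042): print(h,*[x.round(3) for x in goto(T(q,h)[0],Rt,s)])
```

```text
[  -2.2  -21.7  114.1    6.4   63.4 -105.1] [-0.96592598  0.16733599  0.1206271 ]
post [0.63258378 0.06897945 0.16828882] [[-0.562  0.715  0.414]
 [ 0.806  0.586  0.083]
 [-0.184  0.381 -0.906]]
0.14 [-3.0000e-03 -3.0000e-02  1.4026e+01] [-2.408  0.04   1.526]
0.042 [-3.0000e-03 -3.0000e-02  1.4026e+01] [-2.408  0.04   3.976]
```

View pics/i.png

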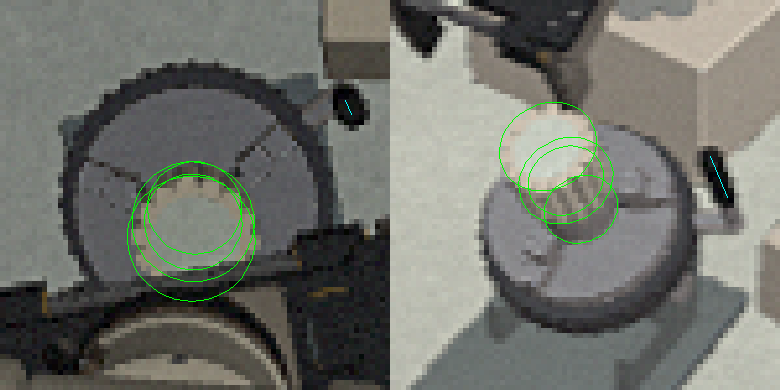

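The model is standing on the face, centred within the predicted outline (top view about (193,225) in the crop), and is released. Next: turn to the handle frame, move over the post and lower around it.

step_arm(
  series=[
    {"slide": [0, 0, 0], "angular": [0, 0, 0.93], "claw": 0},
    {"slide": [0, 0, 0], "angular": [0, 0, 0.93], "claw": -0.22},
    {"slide": [0, 0, 0], "angular": [0, 0, 0.93], "claw": -0.22},
    {"slide": [0, 0, 0], "angular": [0, 0, 0.93], "claw": -0.22},
    {"slide": [0, 0, 0], "angular": [0, 0, 0.93], "claw": -0.22},
    {"slide": [0, 0, 0], "angular": [0, 0, 0.93], "claw": -0.22},
    {"slide": [0, 0, 0], "angular": [0, 0, 0.93], "claw": -0.22},
    {"slide": [0, 0, 0], "angular": [0, 0, 0.93], "claw": -0.22},
    {"slide": [0, 0, 0], "angular": [0, 0, 0.93], "claw": -0.22},
    {"slide": [0, 0, 0], "angular": [0, 0, 0.93], "claw": -0.22},
    {"slide": [0, 0, 0], "angular": [0, 0, 0.93], "claw": -0.22},
    {"slide": [0, 0, 0], "angular": [0, 0, 0.93], "claw": -0.22},
    {"slide": [0, 0, 0], "angular": [0, 0, 0.93], "claw": -0.22},
    {"slide": [0, 0, 0], "angular": [0, 0, 0.97], "claw": -0.22},
    {"slide": [0, 0, 0], "angular": [0, 0, 0.97], "claw": -0.22},
  ],
)

```text
clock: 16.9
eef_pos: [0.5116, 0.1325, 0.2946]
tool_rot: [[-0.561, 0.717, 0.413], [0.808, 0.584, 0.083], [-0.181, 0.38, -0.907]]
ft_force: [-0.1, -0.3, -0.0]
grip_width: 0.388
grip_force: 0.0
```

step_arm(
  series=[
    {"slide": [-0.8, 0, 0], "angular": [0, 0, 0], "claw": -0.22},
    {"slide": [-0.8, 0, 0], "angular": [0, 0, 0], "claw": -0.22},
    {"slide": [-0.8, 0.04, 0], "angular": [0, 0, 0], "claw": -0.22},
    {"slide": [0, 0, 0.5], "angular": [0, 0, 0], "claw": -0.22},
    {"slide": [0, 0, 0.7], "angular": [0, 0, 0], "claw": -0.22},
    {"slide": [0, 0, 0.3], "angular": [0, 0, 0], "claw": -0.22},
    {"slide": [0, 0, 0], "angular": [0, 0, 0], "claw": -0.22},
    {"slide": [0, 0, 0], "angular": [0, 0, 0], "claw": -0.22},
  ],
)

```text
clock: 17.9
eef_pos: [0.5921, 0.061, 0.2607]
tool_rot: [[-0.562, 0.715, 0.416], [0.806, 0.586, 0.083], [-0.184, 0.382, -0.906]]
ft_force: [0.4, 0.6, 0.7]
grip_width: 0.39
grip_force: 0.0
```

```bash
cat >> h.py <<'E'
def T(v,q,h=.042):
    o,R=chuck(v);th=-(.96+q); y=R@[-np.sin(th),np.cos(th),0]; z=-R[:,2]
    return hpt(v,q,h-.019),np.c_[np.cross(y,z),y,z]
E
python3 - <<'E'
from h import *
v=np.load("v.npy");s=robot.state();p,Rt=T(v,v[3])
print(s["joint_positions"].round(1),s["grip_width"],*[x.round(3) for x in goto(p,Rt,s)])
ims=[]
for n,(r0,c0) in {"top":(120,225),"side":(130,250)}.items():
    f=robot.grab_frame(n);im=cv2.resize(f["image"][r0:r0+75,c0:c0+75],(390,390),interpolation=0);k=390/75
    cv2.polylines(im,[((proj(f,[hpt(v,v[3],.06),hpt(v,v[3],.005)])-[c0,r0]+.5)*k).astype(np.int32)],False,(255,255,0),1)
    cv2.circle(im,tuple(((proj(f,s["eef_pos"])[0]-[c0,r0]+.5)*k).astype(int)),3,(0,0,255),-1)
    ims.append(im)
cv2.imwrite("pics/j.png",np.hstack(ims))
E
```

```text
[-10.9  -9.3 108.1  10.8  58.2 -51.8] 0.38998503321162825 [0.02  0.009 0.004] [ 0.015 -0.04   2.53 ]
```

View pics/j.png

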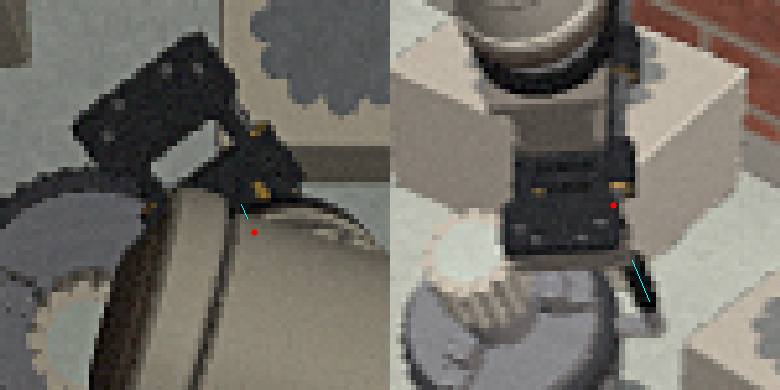

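Run:
```python
from h import *
s=robot.state();f=robot.grab_frame("side");k=390/75
for nm,P in {"near tip":[[sx*.01,y,0] for sx in(-1,1) for y in(-.018,-.036)],"far tip":[[sx*.01,y,0] for sx in(-1,1) for y in(.018,.036)],
 "near root":[[sx*.01,y,-.088] for sx in(-1,1) for y in(-.018,-.036)],"body near":[[sx*.0375,-.0945,-.088] for sx in(-1,1)],"body far":[[sx*.0375,.0945,-.088] for sx in(-1,1)]}.items():
    q=(proj(f,s["eef_pos"]+np.array(P)@s["tool_rot"].T)-[250,130]+.5)*k;print(nm,(q+[390,0]).round().tolist())
```

```text
near tip [[630.0, 232.0], [629.0, 260.0], [596.0, 234.0], [594.0, 262.0]]
far tip [[632.0, 177.0], [633.0, 150.0], [598.0, 179.0], [599.0, 152.0]]
near root [[599.0, 153.0], [598.0, 183.0], [563.0, 156.0], [561.0, 185.0]]
body near [[646.0, 278.0], [505.0, 286.0]]
body far [[656.0, -27.0], [524.0, -15.0]]
```

The dark block in the picture is the gripper body. It clears the head by about 26 mm, so I can lower around the post.

step_arm(
  series=[
    {"slide": [0, -0.04, 0.4], "angular": [0.02, 0, 0], "claw": -0.22},
    {"slide": [0, 0, 0.5], "angular": [0, 0, 0], "claw": -0.22},
    {"slide": [0, 0, 0.5], "angular": [0, 0, 0], "claw": -0.22},
    {"slide": [0, 0, 0.5], "angular": [0, 0, 0], "claw": -0.22},
    {"slide": [0, 0, 0.4], "angular": [0, 0, 0], "claw": -0.22},
    {"slide": [0, 0, 0.2], "angular": [0, 0, 0], "claw": -0.22},
    {"slide": [0, 0, 0], "angular": [0, 0, 0], "claw": -0.22},
    {"slide": [0, 0, 0], "angular": [0, 0, 0], "claw": -0.22},
  ],
)

```text
clock: 19.05
eef_pos: [0.6324, 0.0683, 0.1692]
tool_rot: [[-0.562, 0.715, 0.415], [0.806, 0.586, 0.082], [-0.184, 0.381, -0.906]]
ft_force: [0.0, -0.4, 0.4]
grip_width: 0.39
grip_force: 0.0
```

step_arm(
  series=[
    {"slide": [0, 0, 0], "angular": [0, 0, 0], "claw": -1},
    {"slide": [0, 0, 0], "angular": [0, 0, 0], "claw": -1},
    {"slide": [0, 0, 0], "angular": [0, 0, 0], "claw": -1},
    {"slide": [0, 0, 0], "angular": [0, 0, 0], "claw": -1},
  ],
  grip_force=5,
)

```text
clock: 19.55
eef_pos: [0.6327, 0.0685, 0.1692]
tool_rot: [[-0.562, 0.715, 0.415], [0.806, 0.586, 0.083], [-0.184, 0.381, -0.906]]
ft_force: [1.8, 1.1, 2.2]
grip_width: 0.174
grip_force: 5.0
```

The post is gripped (16 mm). Swinging it clockwise along the arc.

step_arm(
  series=[
    {"slide": [0.004, -0.142, 0], "angular": [0, 0, 0.75], "claw": -1},
    {"slide": [0.004, -0.142, 0], "angular": [0, 0, 0.75], "claw": -1},
    {"slide": [0.004, -0.142, 0], "angular": [0, 0, 0.75], "claw": -1},
    {"slide": [0.004, -0.142, 0], "angular": [0, 0, 0.75], "claw": -1},
    {"slide": [0.004, -0.142, 0], "angular": [0, 0, 0.75], "claw": -1},
    {"slide": [0.004, -0.142, 0], "angular": [0, 0, 0.75], "claw": -1},
    {"slide": [0, 0, 0], "angular": [0, 0, 0], "claw": -1},
  ],
)

```text
clock: 20.42
eef_pos: [0.605, 0.0538, 0.1551]
tool_rot: [[-0.275, 0.868, 0.414], [0.961, 0.265, 0.083], [-0.038, 0.421, -0.906]]
ft_force: [0.1, 3.0, 2.6]
grip_width: 0.176
grip_force: 5.0
```

```bash
cat > c.py <<'E'
from h import *
v=np.load("v.npy");s=robot.state();o,R=chuck(v)
c=R.T@(s["eef_pos"]-o);q=-np.arctan2(c[1],c[0])-.96
print("q",q,"r",np.hypot(*c[:2]),"h",c[2],"ft tool",(s["tool_rot"].T@s["ft_force"]).round(1),s["grip_width"],s["joint_positions"].round(1))
p,Rt=T(v,q);print(goto(p,Rt,s))
E
python3 c.py
```

```text
q 0.5216000016969384 r 0.09538124588116174 h 0.023775376372601506 ft tool [ 2.8  2.  -2.1] 0.1759734361011068 [-11.4  -1.1 112.9  13.2  45.8 -35.2]
(array([-0.00133876,  0.00023047,  0.00800173]), array([ 9.53114703e-03, -2.33103467e-16,  1.93844093e-02]))
```

step_arm(
  series=[
    {"slide": [0.004, -0.142, 0], "angular": [0, 0, 0.75], "claw": -1},
    {"slide": [0.004, -0.142, 0], "angular": [0, 0, 0.75], "claw": -1},
    {"slide": [0.004, -0.142, 0], "angular": [0, 0, 0.75], "claw": -1},
    {"slide": [0.004, -0.142, 0], "angular": [0, 0, 0.75], "claw": -1},
    {"slide": [0.004, -0.142, 0], "angular": [0, 0, 0.75], "claw": -1},
    {"slide": [0.004, -0.142, 0], "angular": [0, 0, 0.75], "claw": -1},
    {"slide": [0.004, -0.142, 0], "angular": [0, 0, 0.75], "claw": -1},
    {"slide": [0.004, -0.142, 0], "angular": [0, 0, 0.75], "claw": -1},
    {"slide": [0.004, -0.142, 0], "angular": [0, 0, 0.75], "claw": -1},
    {"slide": [0, 0, 0], "angular": [0, 0, 0], "claw": -1},
  ],
  grip_force=15,
)

```text
clock: 21.68
eef_pos: [0.5594, 0.0537, 0.1343]
tool_rot: [[0.21, 0.885, 0.415], [0.96, -0.266, 0.082], [0.183, 0.381, -0.906]]
ft_force: [3.6, 2.8, 0.8]
grip_width: 0.167
grip_force: 15.0
```

```bash
python3 c.py
```

```text
q 1.052520317382153 r 0.09542446061160602 h 0.02380397080069545 ft tool [3.6 2.7 1. ] 0.1672256386889245 [-12.7  -6.7 120.8  14.3  43.8  -6.6]
(array([ 0.01023025,  0.00368075, -0.09551951]), array([ 1.06115153e-02, -1.41759434e-15,  2.00992700e-02]))
```

step_arm(
  series=[
    {"slide": [0.004, -0.142, 0], "angular": [0, 0, 0.75], "claw": -1},
    {"slide": [0.004, -0.142, 0], "angular": [0, 0, 0.75], "claw": -1},
    {"slide": [0.004, -0.142, 0], "angular": [0, 0, 0.75], "claw": -1},
    {"slide": [0.003, -0.1, 0], "angular": [0, 0, 0.5], "claw": -1},
    {"slide": [0, 0, 0], "angular": [0, 0, 0], "claw": -1},
    {"slide": [0, 0, 0], "angular": [0, 0, 0], "claw": -1},
  ],
)

```text
clock: 22.42
eef_pos: [0.5428, 0.0605, 0.1275]
tool_rot: [[0.398, 0.817, 0.418], [0.879, -0.469, 0.081], [0.262, 0.335, -0.905]]
ft_force: [11.2, -0.0, -3.2]
grip_width: 0.169
grip_force: 15.0
```

```bash
python3 c.py
```

```text
q 1.2545132874798521 r 0.09539850435615456 h 0.023908166085351304 ft tool [3.6 8.1 7.6] 0.1685152317147947 [-12.2  -8.9 123.6  14.2  42.8   6.4]
(array([ 0.05324279,  0.00390818, -0.31646396]), array([9.96260890e-03, 9.79170087e-16, 2.27041521e-02]))
```

step_arm(
  series=[
    {"slide": [0.003, -0.1, 0], "angular": [0, 0, 0.5], "claw": -1},
    {"slide": [0.003, -0.1, 0], "angular": [0, 0, 0.5], "claw": -1},
    {"slide": [0, 0, 0], "angular": [0, 0, 0], "claw": -1},
    {"slide": [0, 0, 0], "angular": [0, 0, 0], "claw": -1},
  ],
)

```text
clock: 22.92
eef_pos: [0.537, 0.0639, 0.1252]
tool_rot: [[0.462, 0.782, 0.419], [0.839, -0.538, 0.079], [0.288, 0.315, -0.904]]
ft_force: [12.9, -2.9, -5.8]
grip_width: 0.168
grip_force: 15.0
```

```bash
python3 c.py
```

```text
q 1.329283839018351 r 0.09536234722735379 h 0.023927394574884714 ft tool [ 1.8  9.9 10.5] 0.16786094302754004 [-11.8  -9.7 124.6  14.   42.4  11.4]
(array([ 0.07624883,  0.00412025, -0.38148932]), array([9.05868068e-03, 6.66106710e-16, 2.31848644e-02]))
```

Past the firm point. I'll ease back to about 1.19 along the arc, open, and lift off.

step_arm(
  series=[
    {"slide": [0.003, 0.11, 0], "angular": [0, 0, -0.58], "claw": -1},
    {"slide": [0.003, 0.11, 0], "angular": [0, 0, -0.58], "claw": -1},
    {"slide": [0.003, 0.11, 0], "angular": [0, 0, -0.58], "claw": -1},
    {"slide": [0, 0, 0], "angular": [0, 0, 0], "claw": -1},
    {"slide": [0, 0, 0], "angular": [0, 0, 0], "claw": -0.2},
    {"slide": [0, 0, 0], "angular": [0, 0, 0], "claw": -0.1},
    {"slide": [0, 0, 0], "angular": [0, 0, 0], "claw": -0.1},
    {"slide": [0, 0, 0], "angular": [0, 0, 0], "claw": -0.1},
  ],
)

```text
clock: 23.92
eef_pos: [0.5448, 0.0593, 0.1276]
tool_rot: [[0.35, 0.841, 0.413], [0.905, -0.417, 0.082], [0.242, 0.345, -0.907]]
ft_force: [-1.2, 0.8, -0.5]
grip_width: 0.452
grip_force: 0.0
```

```bash
python3 c.py
```

```text
q 1.2308895790909888 r 0.09570230262006356 h 0.023295205588976384 ft tool [ 0.2 -1.5  0. ] 0.45235492888003853 [-12.3  -8.4 123.1  14.3  43.2   2.9]
(array([-0.01750589,  0.01278208,  0.10937687]), array([1.75575655e-02, 3.49824607e-16, 7.38013972e-03]))
```

step_arm(
  series=[
    {"slide": [0, 0, -0.3], "angular": [0, 0, 0], "claw": -0.1},
    {"slide": [0, 0, -0.6], "angular": [0, 0, 0], "claw": -0.1},
    {"slide": [0, 0, -0.8], "angular": [0, 0, 0], "claw": -0.1},
    {"slide": [0, 0, -0.8], "angular": [0, 0, 0], "claw": -0.1},
    {"slide": [0, 0, -0.8], "angular": [0, 0, 0], "claw": -0.1},
    {"slide": [-0.8, 0, 0], "angular": [0, 0, 0], "claw": -0.1},
    {"slide": [-0.9, 0, 0], "angular": [0, 0, 0], "claw": -0.1},
    {"slide": [-0.9, 0, 0], "angular": [0, 0, 0], "claw": -0.1},
    {"slide": [-0.9, 0, 0], "angular": [0, 0, 0], "claw": -0.1},
    {"slide": [-0.9, 0, 0], "angular": [0, 0, 0], "claw": -0.1},
    {"slide": [0, 0, 0], "angular": [0, 0, 0], "claw": -0.1},
    {"slide": [0, 0, 0], "angular": [0, 0, 0], "claw": -0.1},
  ],
)

```text
clock: 25.42
eef_pos: [0.4292, -0.1106, 0.2057]
tool_rot: [[0.35, 0.84, 0.414], [0.905, -0.417, 0.082], [0.242, 0.346, -0.906]]
ft_force: [-0.5, 0.4, -0.0]
grip_width: 0.449
grip_force: 0.0
```

```bash
cat > d.py <<'E'
from h import *
v=np.load("v.npy");o,R=chuck(v);t=np.linspace(0,6.283,60)
from scipy.optimize import minimize_scalar
ims=[]
for n in("top","side"):
    p=robot.grab_frame(n);m=robot.outline_of(p,"model")
    def mk(l):
        a=np.zeros((420,560),np.uint8)
        for r0,z0,r1,z1 in l:
            X=np.vstack([o+np.c_[r*np.cos(t),r*np.sin(t),0*t+z]@R.T for r,z in((r0,z0),(r1,z1))])
            cv2.fillConvexPoly(a,cv2.convexHull(np.round(proj(p,X)).astype(np.int32)),1)
        return a>0
    e=mk([(.024,0,.024,.04),(.03,.04,.03,.085)]);ys,xs=np.where(e)
    for d in m[:2]:
        yy,xx=np.where(d["mask"]);print(n,"model",round(d["conf"],2),"seen",xx.mean().round(1),yy.mean().round(1),len(xx),"pred",xs.mean().round(1),ys.mean().round(1),len(xs),"iou",round((e&d["mask"]).sum()/(e|d["mask"]).sum(),2))
    im=p["image"].max(2).astype(float)
    best=[]
    for q in np.arange(.9,1.45,.01):
        X=np.array([hpt(v,q,h) for h in np.linspace(.008,.057,30)])
        uv=proj(p,X).astype(np.float32);val=cv2.remap(im.astype(np.float32),uv[:,:1],uv[:,1:],1);best.append((val.mean(),q))
    b=np.array(sorted(best)[:8]);print(n,"q dark",b[:,0].round(0),b[:,1].round(2))
    for d in robot.outline_of(p,"handle")[:1]: print("handle",d["conf"],d["xy"])
print(robot.state()["eef_pos"])
E
python3 d.py
```

```text
top model 0.89 seen 242.3 183.9 455 pred 241.4 184.1 577 iou 0.79
top q dark [13. 14. 14. 14. 16. 16. 17. 18.] [1.13 1.14 1.12 1.26 1.27 1.15 1.25 1.16]
handle 0.74 [242.2, 180.9]
side q dark [73. 74. 74. 75. 75. 77. 77. 78.] [1.33 1.32 1.34 1.31 1.35 1.36 1.3  1.37]
[ 0.42921928 -0.11017375  0.2052516 ]
```

step_arm(
  series=[
    {"slide": [0, 0, -0.8], "angular": [0, 0, 0], "claw": -0.1},
    {"slide": [-0.8, 0.5, -0.5], "angular": [0, 0, 0], "claw": -0.1},
    {"slide": [-0.8, 0.5, -0.3], "angular": [0, 0, 0], "claw": -0.1},
    {"slide": [-0.8, 0.5, -0.3], "angular": [0, 0, 0], "claw": -0.1},
    {"slide": [-0.8, 0.5, -0.2], "angular": [0, 0, 0], "claw": -0.1},
    {"slide": [-0.8, 0.5, -0.2], "angular": [0, 0, 0], "claw": -0.1},
    {"slide": [-0.8, 0.5, -0.2], "angular": [0, 0, 0], "claw": -0.1},
    {"slide": [0, 0, 0], "angular": [0, 0, 0], "claw": -0.1},
    {"slide": [0, 0, 0], "angular": [0, 0, 0], "claw": -0.1},
  ],
)

```text
clock: 26.85
eef_pos: [0.4214, -0.342, 0.2903]
tool_rot: [[0.349, 0.841, 0.413], [0.905, -0.417, 0.084], [0.243, 0.345, -0.907]]
ft_force: [-0.4, 0.8, -0.3]
grip_width: 0.448
grip_force: 0.0
```

```bash
python3 d.py
```

```text
top model 0.75 seen 242.2 184.2 483 pred 241.4 184.1 577 iou 0.84
top q dark [13. 14. 14. 15. 16. 18. 18. 19.] [1.13 1.14 1.12 1.15 1.16 1.17 1.11 1.18]
handle 0.75 [259.5, 162.2]
side q dark [117. 118. 119. 120. 122. 126. 129. 134.] [1.44 1.43 1.42 1.41 1.4  1.39 1.38 1.37]
[ 0.42134252 -0.34225012  0.29080834]
```

```bash
python3 -c "
from workcell import robot
print(robot.sign_off())"
```

```text
the job is handed in; nothing more can be done
None
```

The job is handed in: the model stands spigot down on the chuck face, released, and the ring was then swung clockwise past the firm-grip point. The last top picture shows the model centred to about 2 mm and the handle at about 1.14–1.2 (firm from 1.15, so a thin margin). The arm blocked the final side view, so squareness was not checked from there.

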